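# Brush off the dry case, break its seal and hold the lid ajar

### The job

Metal offcuts have been left on the lid of the sealed dry case for reference gauges. Keeping the lid shut and the gripper off the offcuts, sweep all four into the yellow tray beside the case with the red-handled brush, then stand the brush upright on the bench, clear of the tray. Then pull the lid up by its bar handle until the sticky seal lets go and finish while still holding it, front edge about 2 cm open and never as much as 5 cm, so that a colleague can slip in a fresh drying pack; leave the dial gauge, vee block and gauge-block box alone.

Things in the scene. Friction and masses are not known exactly. Their poses are not given: they have to be found in the camera images.
- case: Fixed dark steel case, 170 (x) x 212 (y) x 60 mm high with a black gasket on its rim, under a blue-green lid; it stands anywhere within about 10 cm, turned up to 0.3 rad. Origin: centre of its underside, on the bench; x points from the handle side (front) to the hinge side, y along the hinge. The closed lid is 180 (x) x 240 (y) x 12 mm, centred over the case, top face flat at 72 mm above the bench; it overhangs the case body by 14 mm at both y ends.
- lid_angle (a joint): Angle of the lid in rad, 0 = shut, growing as its front edge rises (0.11 = front edge 20 mm open; front edge is 180 mm from the hinge). The seal clings: from shut up to about 0.04 rad (front edge about 7 mm open) the lid must be pulled up at the handle with roughly 10 to 18 N, weight included; then the seal lets go at once and only the lid's weight (about 2 to 3 N at the handle) remains. The lid falls back if let go.
- lid: The blue-green lid with its handle; a short tongue under its front edge sits in a black rubber seal; about 0.3 to 0.5 kg. Origin: middle of the hinge line, which runs along the case's y axis at the rear lower edge of the lid: 90 mm behind the case's centre (+x of the case), 60 mm above the bench. Its axes turn with the lid.
- lid_handle (a point): Steel bar handle on the lid: a round bar 12 mm thick and 100 mm long along the case's y, on a post at each end. This point: middle of the bar, 35 mm above the lid's top face, 158 mm from the hinge line towards the front (22 mm behind the lid's front edge); shut, it is 107 mm above the bench. Axes as the case's when shut.
- tray: Fixed yellow open tray, 200 (x) x 130 (y) x 35 mm high, walls and floor 4 mm, parallel to the case and close against one of its y ends (left or right varies): its centre lies 175 mm from the case's centre along the case's y, so its near wall stands 10 mm under the lid's overhang. Origin: centre of its underside.
- brush: Bench brush standing on the bench beside the case, on the side away from the tray, turned up to 0.3 rad from the case; 0.09 to 0.18 kg. Bristle block and wooden stock 104 (along its x) x 30 (y) x 36 mm high, bristles down (stiff), and a red upright handle 24 (x) x 22 (y) mm rising from it to 120 mm. Origin: centre of the underside of the bristles; z up along the handle.
- brush_grip (a point): Point in the brush's red handle to grip, on its centre line, 95 mm above the bottom of the bristles. Axes as the brush's.
- scrap_brass: Brass stepped offcut, 26 x 18 x 19 mm, 40 g. Origin: centre of its underside. At the start it lies on the closed lid, between the bar handle and the hinge, within 60 mm of the case's centre along y; along x all of it lies between 35 mm in front of the case's centre and 55 mm behind it. Masses vary by about a third.
- scrap_angle: Aluminium angle offcut, 26 x 24 x 21 mm, 20 g. Origin: centre of its underside. At the start it lies on the closed lid, between the bar handle and the hinge, within 60 mm of the case's centre along y; along x all of it lies between 35 mm in front of the case's centre and 55 mm behind it. Masses vary by about a third.
- scrap_copper: Copper block offcut, 22 x 22 x 16 mm, 50 g. Origin: centre of its underside. At the start it lies on the closed lid, between the bar handle and the hinge, within 60 mm of the case's centre along y; along x all of it lies between 35 mm in front of the case's centre and 55 mm behind it. Masses vary by about a third.
- scrap_steel: Dark steel bar offcut, 30 x 14 x 14 mm, 40 g. Origin: centre of its underside. At the start it lies on the closed lid, between the bar handle and the hinge, within 60 mm of the case's centre along y; along x all of it lies between 35 mm in front of the case's centre and 55 mm behind it. Masses vary by about a third.
- dial: Bystander: yellow-faced dial gauge on a round-footed post, 68 mm across the foot, 144 mm high, to the left or right of the work. Origin: centre of its underside.
- vee_block: Bystander: bright steel vee block 60 x 50 x 40 mm to the left. Origin: centre of its underside.
- gauge_box: Bystander: small wooden gauge-block box 75 x 50 x 27 mm to the left or right of the work. Origin: centre of its underside.
Mind the look-alikes: they are no part of the job. What is meant by the brush is not turquoise, and is the smaller of those in its own colour.

How it is judged:
On the way, in this order (a step that is already met when the one before it is completed fails the run):
1. all four offcuts have been swept into the tray (x of scrap_brass in the frame of tray between -0.098 and 0.098 m and y of scrap_brass in the frame of tray between -0.063 and 0.063 m and height (world z) of each of scrap_brass, scrap_angle, scrap_copper, scrap_steel below 0.064 m and x of scrap_angle in the frame of tray between -0.098 and 0.098 m and y of scrap_angle in the frame of tray between -0.063 and 0.063 m and x of scrap_copper in the frame of tray between -0.098 and 0.098 m and y of scrap_copper in the frame of tray between -0.063 and 0.063 m and x of scrap_steel in the frame of tray between -0.098 and 0.098 m and y of scrap_steel in the frame of tray between -0.063 and 0.063 m), for 0.2 s.
2. the brush stands on the bench, let go (height (world z) of brush below 0.006 m and angle between brush's own z axis and vertical below 0.15 rad and contact force between the fingers and brush below 0.1 N), for 0.2 s.
3. the lid has broken free of its seal (value of joint lid_angle between 0.056 and 0.195 rad), for 0.2 s.
At the end, for the whole second after the job is handed in: The gripper still holds the bar handle (more than 1 N) and keeps the lid still, its front edge 10 to 35 mm open (0.056 to 0.195 rad); all four offcuts lie in the tray, below the lid's edge; the brush stands upright on the bench, let go, not touching the tray (all of step 1 and all of step 3 and velocity of joint lid_angle between -0.05 and 0.05 rad/s and contact force between the fingers and lid above 1 N and height (world z) of brush below 0.006 m and angle between brush's own z axis and vertical below 0.15 rad and linear speed of brush below 0.02 m/s and contact force between brush and tray below 0.1 N); the arm keeps its last pose, push and grip.
It fails at once if the lid was opened before the offcuts were in the tray (value of joint lid_angle above 0.03 rad and not (x of scrap_brass in the frame of tray between -0.098 and 0.098 m and y of scrap_brass in the frame of tray between -0.063 and 0.063 m and height (world z) of each of scrap_brass, scrap_angle, scrap_copper, scrap_steel below 0.064 m and x of scrap_angle in the frame of tray between -0.098 and 0.098 m and y of scrap_angle in the frame of tray between -0.063 and 0.063 m and x of scrap_copper in the frame of tray between -0.098 and 0.098 m and y of scrap_copper in the frame of tray between -0.063 and 0.063 m and x of scrap_steel in the frame of tray between -0.098 and 0.098 m and y of scrap_steel in the frame of tray between -0.063 and 0.063 m)).
It fails at once if the lid was opened 5 cm or more at the front edge (value of joint lid_angle above 0.28 rad).
It fails at once if an offcut was handled with the gripper instead of the brush (contact force between any of the fingers, the arm and scrap_brass above 0.3 N or contact force between any of the fingers, the arm and scrap_angle above 0.3 N or contact force between any of the fingers, the arm and scrap_copper above 0.3 N or contact force between any of the fingers, the arm and scrap_steel above 0.3 N).
It fails at once if the dial gauge, vee block or gauge-block box was disturbed (distance of any of dial, vee_block, gauge_box from where it was at the start of the episode above 0.02 m or angle between any of dial, vee_block, gauge_box's own z axis and vertical above 0.2 rad).
It also fails if it takes over 64 s, if anything falls off the work surface, if the arm or the gripper's body presses on something with over 40 N, if the wrist force passes 120 N, or if a joint passes its speed limit or range.

### The arm

A 6-joint arm with a two-finger parallel gripper is mounted at the origin on the work surface. World frame = base frame: x ahead of the robot, y to its left, z up, the work surface at z = 0. Lengths are in m, angles in rad, forces in N, time in s.
With the tool pointing down it reaches from about 0.225 to 0.875 m from the base axis. Payload 3.4 kg.
Tool frame: the origin (TCP) lies at the very end of the fingers, on their centre line; the grasp point (between the pads) lies 19 mm behind it; z points along the fingers, y is the direction in which the jaws open and shut (so a half turn about z gives the same grasp; the last joint's range is limited). The gripper opens to 85 mm and grips with 20 to 120 N. Pads are 22 mm wide; open, the fingers measure 114 mm over their backs; the gripper's body (76 mm by 85 mm) begins 54 mm behind the grasp point. The pads swing forward as they close: fully open they stand 13 mm farther back than shut.
Start: joints at [-1.341, 0.276, 1.505, -0, 1.361, -0.121], TCP at [0.198, -0.54, 0.201] pointing down, gripper open.
Joint ranges: [-2.89, 2.89], [-0.75, 2.08], [0.22, 2.7], [-1.18, 4.32], [0.11, 2.71], [-2.7, 2.7]. Speed limits (rad/s): [2.57, 2.57, 3.14, 3.14, 3.14, 3.14].

### API

Orientations are given as a unit quaternion [w, x, y, z].
In Python, from rig import telemetry, cams, sign_off, spotter gives the robot as it stands.
- The arm moves only by the tool servo_tool, never from a script. Its argument "steps" is a list of rows, each a list of 6 numbers: the shift along the tool's x, y, z in mm, then the turn, a rotation vector about the tool's x, y, z in degrees. In form: [[x, y, z, ax, ay, az], ...]. A call has 1 to 8 rows; each row is the pose to reach, as a shift and turn from the pose commanded when the call began, along the tool's axes at that moment; what a row does not reach only later rows make up. A row lasts 1/10 s, in which the tool goes at most 50 mm and 8.59 degrees, less where a joint would pass 70% of its speed; a pose out of reach is approached as far as the arm can. A call with a gripper value outside its range is refused whole. "hand" is the closure in counts, from 0 (fully open) to 255 (shut), set as the call begins (left out, the last holds). The fingers move at their own pace and stop on an object; "grip_force" is the grip in N (left out, the last holds). Time passes only in rows, so rows that repeat a pose let the fingers close. It gives the time, the measured TCP pose, the force and the opening at its end, in the units of the state.
- telemetry.get_state(): the state, without advancing time (a new reading comes with each control period).
- cams.get_image(name): name is "side" or "top"; returns (picture, depth): 480x640x3 uint8, red, green, blue; 480x640 float32, m along the optical axis (not along the pixel's ray), 0 where there is no reading.
- cams.camera_model(name): a dict with "camera_matrix" (3x3 intrinsics, pixels), "origin" and "rotation" of the camera in the world. Camera axes: x right, y up, looking along -z (the intrinsics and any distortion apply to the point x, -y, -z); pixel columns grow to the right and rows downward; lengths in m; the calibration is good to about 2 mm. A picture is of the moment at which its call begins. camera_model takes no time and is no camera call.
- sign_off(): hands the job in, once; it reports no verdict.
Trained networks look in the newest picture that a camera, given by its name, has taken for a name from the list of things; names that differ only in an ending like _2 or _b are one class to them, and where a whole thing is asked for, a point or a joint stands for the part that bears it (a point fixed in the world has none). Each returns a list of dicts, best first, with "conf" (0 to 1); they miss things now and then, are a little off and sometimes report something else, mostly with a low value. They report only what shows in the picture. A call takes as long as a camera call. They do not tell look-alikes from the thing itself.
- spotter.outline_of(query, camera): "region" (480x640 bool, what is visible of it) and "rect" ([left, top, width, height] in pixels, round what is visible of it).
The state is a dict: "clock": time; "qpos": joint angles; "qd": joint speeds; "effort": joint torques, N m; "position": TCP position; "ee_rot": TCP orientation; "contact_force": force on the tool from outside, world axes, zero at the start; "moment": the same for the moment, N m; "width": finger opening in m.
Only numpy, scipy, OpenCV 4.12 (cv2) and the standard library are available. Lean on these libraries where they do the work, as an engineer would, in place of code of your own. Each camera call takes 0.05 s, during which the arm holds its last target.

## Working session

There is one attempt and no reset: what is moved stays moved. The work goes in short steps, Python scripts to look and compute and a tool call to move; the robot and the scene stay as the last step left them, time stands still between calls to the robot, and variables do not carry over. Pictures are saved under pics/ and viewed, and the job is handed in when it is done.

Besides the shell and the picture viewer there is one more tool, called after "Request:" as name([rows], argument=value, ...), one row to a line, values as JSON. servo_tool: Moves the arm, as the interface text tells. Its arguments: {"type":"object","properties":{"steps":{"type":"array","items":{"type":"array","items":{"type":"number"}}},"hand":{"type":"number"},"grip_force":{"type":"number"}},"required":["steps"]}

```bash
ls; mkdir -p pics; python3 - <<'E'
from rig import telemetry,cams,spotter
import cv2,numpy as np
s=telemetry.get_state()
print({k:np.round(v,3).tolist() for k,v in s.items()})
for n in ["top","side"]:
    p,d=cams.get_image(n); cv2.imwrite(f"pics/{n}0.png",p[:,:,::-1]); np.save(f"{n}_d.npy",d); np.save(f"{n}_p.npy",p)
    m=cams.camera_model(n); print(n,{k:np.round(v,3).tolist() for k,v in m.items()})
E
```

```text
pics
{'clock': 0.0, 'qpos': [-1.341, 0.277, 1.506, 0.0, 1.361, -0.121], 'qd': [-0.001, -0.001, -0.002, -0.002, -0.0, 0.001], 'effort': [0.003, -41.677, -24.581, -0.0, 0.011, -0.0], 'position': [0.197, -0.539, 0.2], 'ee_rot': [-0.001, 0.985, 0.175, -0.0], 'contact_force': [-0.478, -0.108, 0.506], 'moment': [0.007, 0.061, -0.001], 'width': 0.085}
top {'camera_matrix': [[456.025, 0.0, 320.331], [0.0, 456.025, 242.6], [0.0, 0.0, 1.0]], 'origin': [0.454, -0.013, 1.065], 'rotation': [0.707, 0.041, -0.056, -0.704]}
side {'camera_matrix': [[585.369, 0.0, 323.89], [0.0, 585.369, 239.297], [0.0, 0.0, 1.0]], 'origin': [0.039, 0.743, 1.014], 'rotation': [-0.281, -0.121, 0.36, 0.881]}
```

View pics/top0.png

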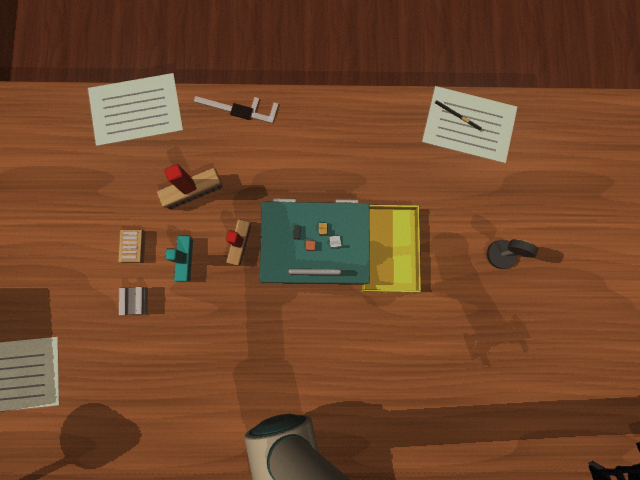

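View pics/side0.png

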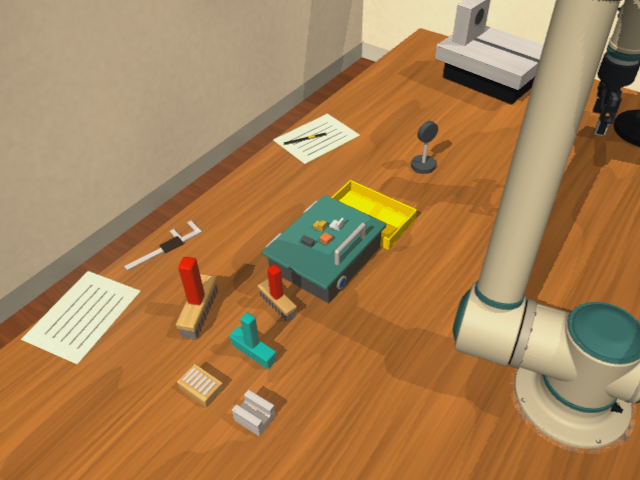

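```bash
cat > h.py <<'E'
import numpy as np,cv2
from scipy.spatial.transform import Rotation as R
from rig import telemetry,cams,spotter
def grab(n,save=None):
    p,d=cams.get_image(n)
    if save: cv2.imwrite(save,p[:,:,::-1])
    return p,d,cloud(n,d)
def cloud(n,d):
    m=cams.camera_model(n);K=np.array(m["camera_matrix"]);q=m["rotation"]
    q=np.array(q); Rm=q if q.shape==(3,3) else R.from_quat([q[1],q[2],q[3],q[0]]).as_matrix()
    v,u=np.mgrid[:480,:640]
    P=np.stack([(u-K[0,2])/K[0,0]*d,-(v-K[1,2])/K[1,1]*d,-d],-1)@Rm.T+np.array(m["origin"])
    P[d==0]=np.nan
    return P
def rect(P,mask,lo,hi):
    k=mask&(P[...,2]>lo)&(P[...,2]<hi); q=P[k]
    r=cv2.minAreaRect(q[:,:2].astype(np.float32)*1000)
    return len(q),np.round(r[0],1),np.round(r[1],1),round(r[2],2),np.round(np.median(q,0)*1000,1),np.round(np.percentile(q[:,2],[5,50,95])*1000,1)
def Rt(s): q=s["ee_rot"]; return R.from_quat([q[1],q[2],q[3],q[0]])
E
python3 - <<'E'
from h import *
p,d,P=grab("top")
print("bench z",np.nanmedian(P[300:380,150:230,2]))
for q in ["brush","brush_grip","lid","lid_handle","tray","case","scrap_brass","scrap_angle","scrap_copper","scrap_steel","dial","vee_block","gauge_box"]:
    for o in spotter.outline_of(q,"top")[:4]:
        m=o["region"]; 
        if m.sum()<5 or np.isnan(P[m][:,2]).all(): continue
        print(q,round(o["conf"],2),o["rect"],rect(P,m,0.01 if q!="tray" else 0.0,0.3))
big=cv2.resize(p[180:310,110:440],None,fx=2.4,fy=2.4,interpolation=cv2.INTER_CUBIC)
cv2.imwrite("pics/crop1.png",big[:,:,::-1])
E
```

```text
bench z -0.00032625980107747754
brush 0.66 [226.0, 217.5, 28.0, 48.3] (712, array([598.6, 153.6]), array([ 31. , 104.1]), 76.96, array([593.5, 150.4,  36.3]), array([ 30.1,  36.3, 119.9]))
brush 0.6 [165.6, 235.1, 28.5, 48.2] (807, array([560.2, 278.3]), array([ 30.8, 102.4]), 88.37, array([557.9, 272.7,  36.3]), array([ 21.1,  36.3, 120.1]))
brush 0.56 [158.3, 167.5, 63.4, 39.2] (1583, array([723.2, 267. ]), array([ 42.3, 141.3]), 23.87, array([715.3, 259.6,  49.7]), array([ 20.3,  49.7, 164.3]))
brush 0.45 [258.1, 198.6, 114.2, 85.9] (8477, array([595.5, -24.9]), array([247.8, 182.5]), 89.54, array([591.1, -21.1,  72.2]), array([68.9, 72.2, 76.6]))
brush_grip 0.84 [167.2, 233.2, 26.6, 47.3] (798, array([561.5, 278.2]), array([ 30.8, 101.5]), 88.37, array([558.1, 272.5,  36.4]), array([ 20.4,  36.4, 120.1]))
brush_grip 0.62 [156.0, 165.4, 64.6, 43.0] (1616, array([722.8, 268. ]), array([ 42.3, 143.5]), 23.87, array([715.6, 260.1,  49.7]), array([ 20.7,  49.7, 164.2]))
brush_grip 0.56 [227.1, 218.7, 24.3, 49.1] (711, array([598.6, 153.6]), array([ 31. , 104.1]), 76.98, array([593.9, 
[... 1690 characters left out ...]
.2]), 30.12, array([ 573.8, -454.5,   18.5]), array([ 13.3,  18.5, 143.3]))
dial 0.39 [258.8, 201.6, 113.2, 84.4] (8368, array([595.7, -21.2]), array([240.3, 182.5]), 89.51, array([590.7, -19.4,  72.2]), array([69. , 72.2, 76.1]))
vee_block 0.57 [118.1, 285.4, 31.4, 27.6] (711, array([466.2, 386.6]), array([56.6, 52.7]), 4.37, array([466.5, 389. ,  35.3]), array([17.1, 35.3, 42. ]))
gauge_box 0.78 [119.9, 227.0, 24.2, 37.3] (791, array([591.1, 400.4]), array([76.9, 51.4]), 1.43, array([589.7, 397.5,  25.7]), array([16. , 25.7, 29.2]))
gauge_box 0.21 [260.9, 198.7, 110.5, 88.2] (8587, array([599.6, -21.2]), array([240.3, 190.7]), 89.54, array([592.1, -19.4,  72.1]), array([68.5, 72.1, 76.1]))
```

View pics/crop1.png

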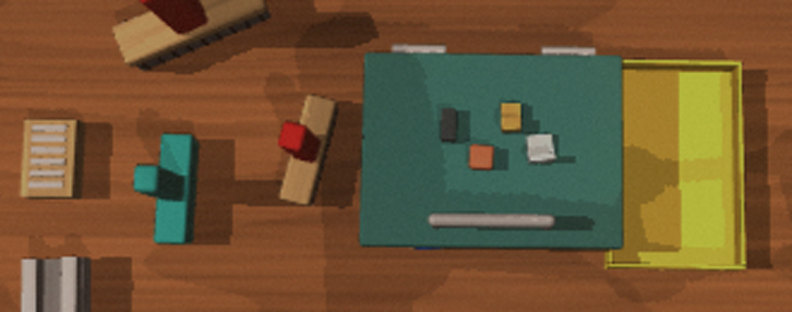

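```bash
python3 - <<'E'
from h import *
d=np.load("top_d.npy");p=np.load("top_p.npy");P=cloud("top",d)
allm=np.zeros((480,640),bool);allm[190:300,255:430]=1
print("lid top",rect(P,allm,.066,.076))
print("bar",rect(P,allm&(P[...,0]<.555),.098,.125))
print("tray rim",rect(P,allm&(P[...,1]<-.13),.028,.04))
bm=np.zeros((480,640),bool);bm[215:270,222:255]=1
print("brush stock",rect(P,bm,.028,.042)); print("brush handle",rect(P,bm,.112,.126))
sm=np.zeros((480,640),bool);sm[215:256,285:350]=1
k=sm&(P[...,2]>.079)
n,l,st,c=cv2.connectedComponentsWithStats(k.astype(np.uint8))
for i in range(1,n):
    if st[i,4]>15: print(st[i],rect(P,l==i,.079,.2))
# side view lid/brush
d=np.load("side_d.npy");P2=cloud("side",d)
z=P2[...,2]
m=(z>.066)&(z<.0755)&(P2[...,1]<.115)&(P2[...,1]>-.2)&(P2[...,0]<.72)&(P2[...,0]>.48);print("side lid",rect(P2,m,.066,.076))
m=(P2[...,1]<.2)&(P2[...,1]>.115)&(P2[...,0]<.66)&(P2[...,0]>.54);print("side handle",rect(P2,m,.115,.124));print("side stock",rect(P2,m,.03,.04))
m=(P2[...,1]<.05)&(P2[...,1]>-.1)&(P2[...,0]<.56)&(P2[...,0]>.49);print("side bar",rect(P2,m,.098,.125))
m=(P2[...,1]<-.13)&(P2[...,1]>-.3)&(P2[...,0]<.75)&(P2[...,0]>.45);print("side tray",rect(P2,m,.03,.04))
E
```

```text
lid top (8033, array([598.6, -21.2]), array([240.1, 188.7]), 89.55, array([595.4, -21. ,  71.9]), array([69. , 71.9, 74.8]))
bar (298, array([525.8, -21.2]), array([ 11.1, 109.1]), 0.32, array([526.4, -22.2, 112.1]), array([107.5, 112.1, 115. ]))
tray rim (433, array([ 587.6, -196.1]), array([130.4, 200.4]), 89.58, array([ 577.2, -250.5,   34.2]), array([29.3, 34.2, 38. ]))
brush stock (477, array([598.8, 153.8]), array([ 31. , 104.3]), 76.48, array([586.7, 151.9,  35.5]), array([31.8, 35.5, 38.8]))
brush handle (121, array([598.6, 153.3]), array([21.4, 24.6]), 77.46, array([598.5, 152.6, 119. ]), array([114.9, 119. , 122.2]))
[319 223   8  12  92] (92, array([622. , -37.4]), array([15.5, 25.1]), 89.67, array([621.5, -37.4,  86. ]), array([80.5, 86. , 93.1]))
[294 225   6  14  83] (83, array([614.5,  19.2]), array([29.2, 11. ]), 0.28, array([615.5,  18.2,  85.6]), array([83.2, 85.6, 88.6]))
[330 236  12  12  69] (69, array([593.6, -64.6]), array([24.7, 23.8]), 5.16, array([586.3, -66.2,  87.4]), array([79.1, 87.4, 95. ]))
[305 240  11  11 106] (106, array([585.2, -10.5]), array([21.7, 21.8]), 88.76, array([584.7, -10.4,  87.4]), array([84.7, 87.4, 89.8]))
side lid (5241, array([595.1, -17. ]), array([244.9, 185.9]), 89.43, array([589.8,   0.8,  70.5]), array([67.5, 70.5, 73.8]))
side handle (89, array([596.9, 158.7]), array([22. , 23.5]), 76.16, array([596.1, 159.1, 117.8]), array([115.4, 117.8, 121.7]))
side stock (393, array([598.6, 158.6]), array([ 31.7, 107.8]), 78.01, array([581.8, 163.3,  34.3]), array([31. , 34.3, 37.8]))
side bar (236, array([525.2, -14.8]), array([110.6,  12.8]), 89.58, array([523.8, -13. , 109.9]), array([103.1, 109.9, 113.8]))
side tray (244, array([ 586.6, -196.6]), array([126.2, 204.8]), 88.12, array([ 557.1, -250.1,   32.6]), array([30.2, 32.6, 36.4]))
```

```bash
cat >> h.py <<'E'
def to(x,y,z,yaw,pitchR=None):
    """tool-frame row to reach tcp x,y,z (mm) pointing down with tool-x yaw deg"""
    s=telemetry.get_state(); T=Rt(s)
    G=R.from_euler('z',yaw,degrees=True)*R.from_euler('x',180,degrees=True)
    if pitchR is not None: G=pitchR*G
    dp=T.inv().apply(np.array([x,y,z])-np.array(s["position"])*1000)
    rv=np.degrees((T.inv()*G).as_rotvec())
    print("t",round(s["clock"],2),"pos",np.round(np.array(s["position"])*1000,1),"yaw",round(np.degrees(np.arctan2(*T.apply([1,0,0])[[1,0]])),2),"F",np.round(s["contact_force"],1),"w",round(s["width"]*1000,1),"q",np.round(s["qpos"],2))
    print("ROW",np.round(dp,1),np.round(rv,2),"len",round(float(np.linalg.norm(dp))))
E
python3 -c "
from h import *
to(598,155.5,200,-13.5)"
```

```text
t 0.8 pos [ 197.6 -540.   201.2] yaw 20.1 F [ 0.3  0.3 -0.1] w 85.5 q [-1.34  0.28  1.5   0.    1.36 -0.12]
ROW [ 615.  -515.6    1.2] [ 1.00e-02 -0.00e+00  3.36e+01] len 803
```

Candidates for the brush: the small red one (238,243), the large red one (185,185) and the turquoise one (180,258). I choose the small red one. The crop shows it right beside the case, and its stock measures 104 x 31 mm.

Request:
servo_tool([
  [615,-515.6,1,0,0,33.6],
  [615,-515.6,1,0,0,33.6],
  [615,-515.6,1,0,0,33.6],
  [615,-515.6,1,0,0,33.6],
  [615,-515.6,1,0,0,33.6],
  [615,-515.6,1,0,0,33.6],
  [615,-515.6,1,0,0,33.6],
  [615,-515.6,1,0,0,33.6],
], hand=85, grip_force=60)

```text
clock: 1.6
position: [0.3954, -0.1962, 0.2011]
ee_rot: [0.0, 0.993, -0.118, 0.001]
contact_force: [1.2, 0.1, 0.5]
width: 0.0569
```

```bash
python3 -c "
from h import *
to(598,155.5,200,-13.5)"
```

```text
t 1.6 pos [ 395.4 -196.2  201.1] yaw -13.52 F [1.2 0.1 0.5] w 56.9 q [-0.62  0.07  1.77 -0.    1.3   1.19]
ROW [ 114.7 -389.4    1. ] [ 0.03 -0.07 -0.02] len 406
```

Request:
servo_tool([
  [115,-389,0,0,0,0],
  [115,-389,0,0,0,0],
  [115,-389,0,0,0,0],
  [115,-389,0,0,0,0],
  [115,-389,0,0,0,0],
  [115,-389,0,0,0,0],
  [115,-389,0,0,0,0],
  [115,-389,0,0,0,0],
])

```text
clock: 2.4
position: [0.5953, 0.1506, 0.2008]
ee_rot: [0.0, 0.993, -0.117, 0.0]
contact_force: [1.3, -0.4, 0.5]
width: 0.0571
```

```bash
python3 -c "
from h import *
to(598,155.5,78,-13.5)"
```

```text
t 2.4 pos [595.3 150.6 200.8] yaw -13.47 F [ 1.3 -0.4  0.5] w 57.1 q [ 0.13  0.33  1.42 -0.    1.39  1.94]
ROW [  1.4  -5.4 122.8] [ 0.01 -0.04  0.03] len 123
```

```bash
python3 -c "
from h import *
to(598,155.5,78,-13.5)
p,d,P=grab('side')
cv2.imwrite('pics/s1.png',cv2.resize(p[120:380,140:460],None,fx=2.2,fy=2.2)[:,:,::-1])
"
```

```text
t 2.4 pos [595.3 150.6 200.8] yaw -13.47 F [ 1.3 -0.4  0.5] w 57.1 q [ 0.13  0.33  1.42 -0.    1.39  1.94]
ROW [  1.4  -5.4 122.8] [ 0.01 -0.04  0.03] len 123
```

View pics/s1.png

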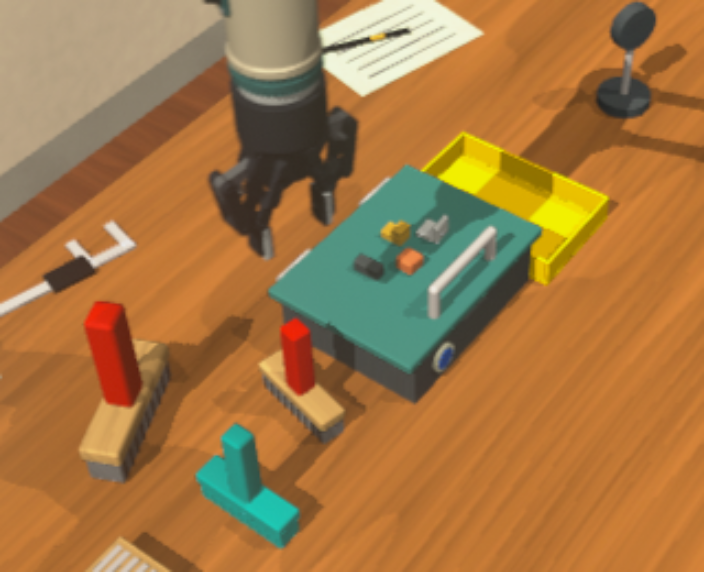

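The gripper is above the small red brush with its jaws open. It sits at about (275,280) in the full image and nothing else is near it. Descending.

Request:
servo_tool([
  [1.4,-5.4,0,0,0,0],
  [1.4,-5.4,25,0,0,0],
  [1.4,-5.4,50,0,0,0],
  [1.4,-5.4,75,0,0,0],
  [1.4,-5.4,100,0,0,0],
  [1.4,-5.4,115,0,0,0],
  [1.4,-5.4,123,0,0,0],
  [1.4,-5.4,123,0,0,0],
])

```text
clock: 3.25
position: [0.5961, 0.1525, 0.0769]
ee_rot: [0.0, 0.993, -0.118, -0.001]
contact_force: [0.7, 0.0, -0.0]
width: 0.0572
```

Request:
servo_tool([
  [0,0,0,0,0,0],
  [0,0,0,0,0,0],
  [0,0,0,0,0,0],
  [0,0,0,0,0,0],
  [0,0,0,0,0,0],
  [0,0,0,0,0,0],
  [0,0,0,0,0,0],
], hand=255, grip_force=80)

```text
clock: 3.95
position: [0.5983, 0.1538, 0.0793]
ee_rot: [-0.0, 0.993, -0.117, 0.002]
contact_force: [0.6, 0.3, 6.8]
width: 0.0198
```

```bash
python3 -c "
from h import *
to(598,155.5,200,-13.5)
p,d,P=grab('side')
cv2.imwrite('pics/s2.png',cv2.resize(p[180:380,160:400],None,fx=2.5,fy=2.5)[:,:,::-1])
"
```

```text
t 3.95 pos [598.3 153.8  79.3] yaw -13.49 F [0.6 0.3 6.8] w 19.8 q [ 0.14  0.42  1.59 -0.    1.12  1.95]
ROW [  -0.3   -1.7 -120.7] [-0.07 -0.17  0.01] len 121
```

View pics/s2.png

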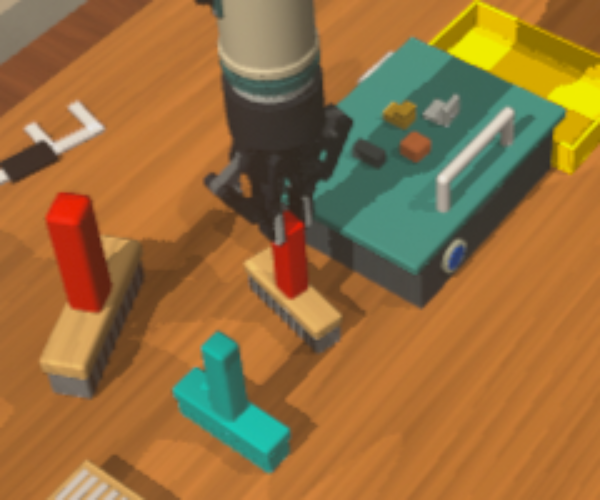

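Request:
servo_tool([
  [0,0,-20,0,0,0],
  [0,0,-50,0,0,0],
  [0,0,-80,0,0,0],
  [0,0,-110,0,0,0],
  [0,0,-121,0,0,0],
  [0,0,-121,0,0,0],
  [0,0,-121,0,0,0],
])

```text
clock: 4.7
position: [0.5961, 0.1534, 0.1971]
ee_rot: [0.0, 0.993, -0.118, -0.001]
contact_force: [0.5, -0.2, -2.4]
width: 0.0198
```

```bash
python3 -c "
from h import *
to(604,80,200,-0.4)"
```

```text
t 4.7 pos [596.1 153.4 197.1] yaw -13.5 F [ 0.5 -0.2 -2.4] w 19.8 q [ 0.14  0.34  1.42 -0.    1.38  1.95]
ROW [24.8 69.5 -2.9] [  0.05   0.15 -13.1 ] len 74
```

Request:
servo_tool([
  [12,35,-3,0,0,-6],
  [25,69.5,-3,0,0,-13.1],
  [25,69.5,-3,0,0,-13.1],
  [25,69.5,-3,0,0,-13.1],
  [25,69.5,-3,0,0,-13.1],
])

```text
clock: 5.2
position: [0.6043, 0.0808, 0.2002]
ee_rot: [-0.0, 1.0, -0.004, -0.001]
contact_force: [-0.2, 0.6, -1.1]
width: 0.0197
```

```bash
python3 -c "
from h import *
to(604,80,154,-0.4)
for n in ['side','top']:
  p,d,P=grab(n)
  c=p[140:340,200:440] if n=='side' else p[160:310,200:440]
  cv2.imwrite('pics/3%s.png'%n,cv2.resize(c,None,fx=2.5,fy=2.5)[:,:,::-1])
  z=P[...,2];m=(P[...,1]<.12)&(P[...,1]>.04)&(P[...,0]<.67)&(P[...,0]>.53)
  print(n,rect(P,m,.13,.162))
"
```

```text
t 5.2 pos [604.3  80.8 200.2] yaw -0.43 F [-0.2  0.6 -1.1] w 19.7 q [0.02 0.33 1.43 0.   1.39 1.6 ]
ROW [-0.2  0.8 46.2] [-0.04  0.16 -0.03] len 46
side (719, array([603.9,  85.7]), array([ 34.1, 105.9]), 88.52, array([591.4,  94.4, 153.5]), array([132.1, 153.5, 158.4]))
top (56, array([575.8,  93.8]), array([46. ,  4.8]), 0.58, array([574.1,  93.5, 156.9]), array([154.5, 156.9, 159.6]))
```

View pics/3side.png

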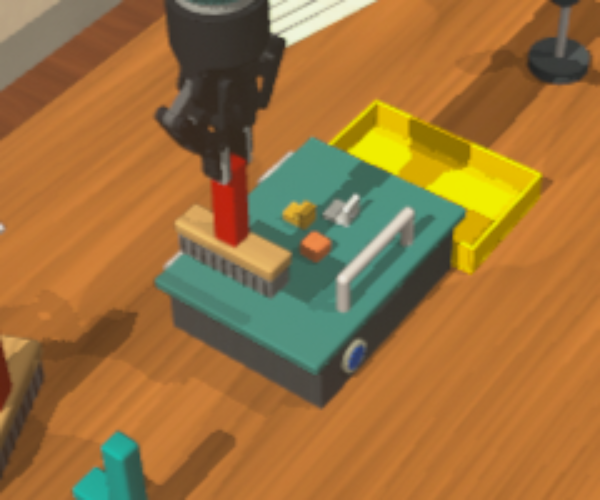

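View pics/3top.png

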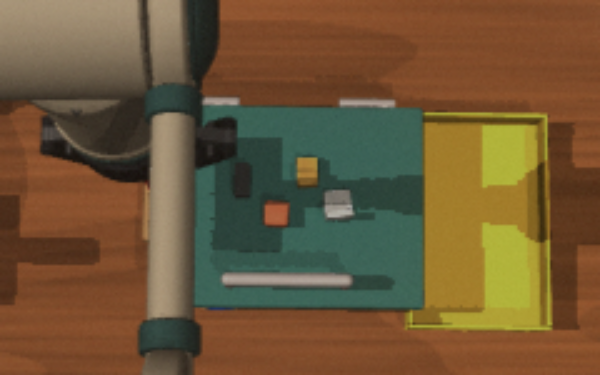

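The brush hangs upright and square over the +y end of the lid. The four offcuts are between it and the tray. The side camera reads about 5 mm too far in +y and the top camera agrees with the TCP, so I'll trust the top camera.

Request:
servo_tool([
  [0,0,15,0,0,0],
  [0,0,30,0,0,0],
  [0,0,40,0,0,0],
  [0,0,47,0,0,0],
  [0,0,47,0,0,0],
  [0,0,47,0,0,0],
])

```text
clock: 5.9
position: [0.6055, 0.0803, 0.155]
ee_rot: [0.0, 1.0, -0.003, 0.0]
contact_force: [0.5, -0.4, -2.2]
width: 0.0199
```

```bash
python3 -c "
from h import *
to(604,-155,153,-0.4)"
```

```text
t 5.9 pos [605.5  80.3 155. ] yaw -0.39 F [ 0.5 -0.4 -2.2] w 19.9 q [ 0.02  0.36  1.5  -0.    1.28  1.6 ]
ROW [1.000e-01 2.353e+02 2.000e+00] [ 0.   -0.03  0.01] len 235
```

Request:
servo_tool([
  [0,10,1,0,0,0],
  [0,22,1,0,0,0],
  [0,34,1,0,0,0],
  [0,46,1,0,0,0],
  [0,58,1,0,0,0],
  [0,70,1,0,0,0],
  [0,82,1,0,0,0],
  [0,94,1,0,0,0],
])

```text
clock: 6.7
position: [0.6045, -0.0148, 0.1538]
ee_rot: [-0.0, 1.0, -0.004, 0.0]
contact_force: [-0.2, 0.5, -1.0]
width: 0.0196
```

```bash
python3 -c "
from h import *
to(604,-155,153,-0.4)
p,d,P=grab('side')
cv2.imwrite('pics/4.png',cv2.resize(p[140:340,200:440],None,fx=2.5,fy=2.5)[:,:,::-1])
"
```

```text
t 6.7 pos [604.5 -14.8 153.8] yaw -0.41 F [-0.2  0.5 -1. ] w 19.6 q [-0.14  0.35  1.52  0.    1.28  1.44]
ROW [  0.5 140.2   0.7] [-0.02 -0.01 -0.01] len 140
```

View pics/4.png

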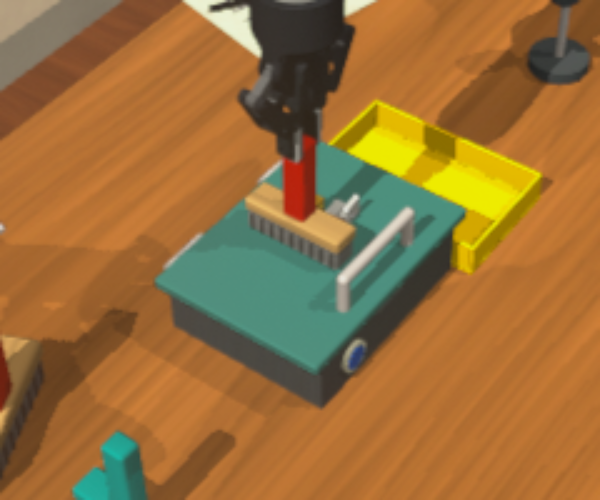

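The sweep is going well and nothing has been left behind the brush. Continuing.

Request:
servo_tool([
  [0,12,0,0,0,0],
  [0,24,0,0,0,0],
  [0,36,0,0,0,0],
  [0,48,0,0,0,0],
  [0,60,0,0,0,0],
  [0,72,0,0,0,0],
  [0,82,0,0,0,0],
  [0,92,0,0,0,0],
])

```text
clock: 7.55
position: [0.6038, -0.1068, 0.1537]
ee_rot: [0.0, 1.0, -0.004, -0.0]
contact_force: [0.6, 0.8, -1.7]
width: 0.0196
```

Request:
servo_tool([
  [0,10,0,0,0,0],
  [0,20,0,0,0,0],
  [0,30,0,0,0,0],
  [0,40,0,0,0,0],
  [0,49,0,0,0,0],
  [0,52,0,0,0,0],
  [0,52,0,0,0,0],
  [0,52,0,0,0,0],
])

```text
clock: 8.35
position: [0.6035, -0.1577, 0.1537]
ee_rot: [-0.0, 1.0, -0.004, -0.0]
contact_force: [0.8, 0.5, -2.0]
width: 0.0198
```

```bash
python3 -c "
from h import *
to(598,155,210,-13.5)
for n in ['side','top']:
  p,d,P=grab(n)
  c=p[140:340,200:440] if n=='side' else p[160:310,200:440]
  cv2.imwrite('pics/5%s.png'%n,cv2.resize(c,None,fx=2.5,fy=2.5)[:,:,::-1])
"
```

```text
t 8.35 pos [ 603.5 -157.7  153.7] yaw -0.4 F [ 0.8  0.5 -2. ] w 19.8 q [-0.37  0.38  1.47  0.    1.29  1.21]
ROW [  -7.7 -312.6  -56.2] [-2.00e-02  1.00e-02  1.31e+01] len 318
```

View pics/5side.png

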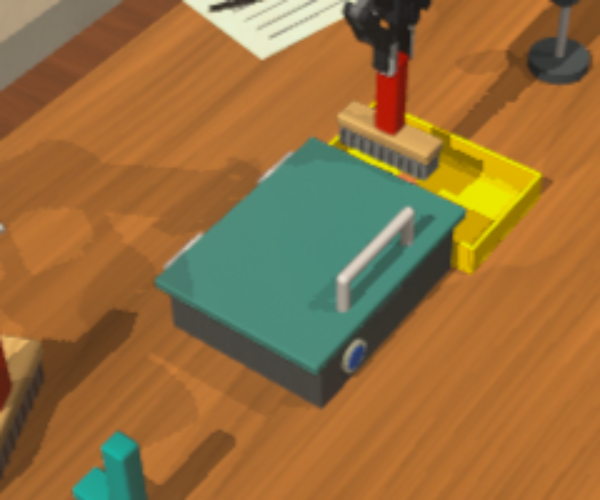

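View pics/5top.png

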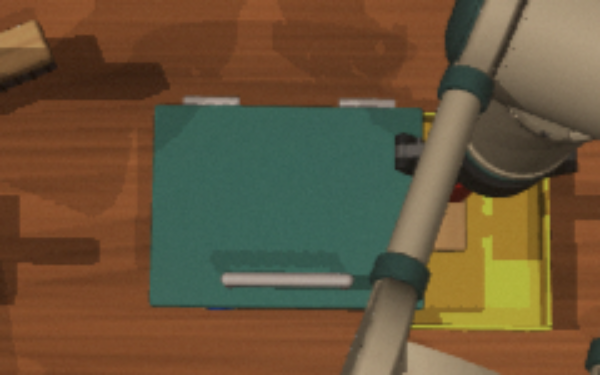

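Request:
servo_tool([
  [0,0,-30,0,0,0],
  [0,0,-56,0,0,0],
  [-8,-50,-56,0,0,3],
  [-8,-100,-56,0,0,6],
  [-8,-150,-56,0,0,9],
  [-8,-200,-56,0,0,11],
  [-8,-250,-56,0,0,13],
  [-8,-300,-56,0,0,13.1],
])

```text
clock: 9.25
position: [0.5972, 0.144, 0.21]
ee_rot: [-0.0, 0.993, -0.118, 0.0]
contact_force: [1.1, 0.5, -2.1]
width: 0.0194
```

```bash
python3 -c "
from h import *
to(598,155,80,-13.5)
for n in ['side','top']:
  p,d,P=grab(n)
  c=p[140:340,200:440] if n=='side' else p[160:310,200:440]
  cv2.imwrite('pics/6%s.png'%n,cv2.resize(c,None,fx=2.5,fy=2.5)[:,:,::-1])
  m=np.zeros((480,640),bool)
  m=(P[...,1]<-.13)&(P[...,1]>-.26)&(P[...,0]<.68)&(P[...,0]>.495)
  k=m&(P[...,2]>.0115)&(P[...,2]<.066)&(P[...,1]<-.14)&(P[...,1]>-.255)
  nn,l,st,c=cv2.connectedComponentsWithStats(k.astype(np.uint8))
  for i in range(1,nn):
    if st[i,4]>15: print(n,st[i],rect(P,l==i,.0,.2))
"
```

```text
t 9.25 pos [597.2 144.  210. ] yaw -13.5 F [ 1.1  0.5 -2.1] w 19.4 q [ 0.12  0.33  1.4  -0.    1.41  1.93]
ROW [ -1.9 -10.9 130. ] [-0.01 -0.03 -0.  ] len 130
side [351 182  62  33 324] (324, array([ 587.6, -250.7]), array([  8.7, 183.8]), 89.99, array([ 572.9, -252.9,   24.3]), array([12.7, 24.3, 35.4]))
side [358 209   9   5  22] (22, array([ 585.4, -160.7]), array([23. , 11.3]), 0.09, array([ 584.4, -160.9,   47.9]), array([43.7, 47.9, 50.6]))
top [372 228  12  26 199] (199, array([ 603.2, -165.4]), array([57.9, 25.2]), 0.87, array([ 601.9, -161. ,   39.8]), array([24.7, 39.8, 51.9]))
```

View pics/6side.png

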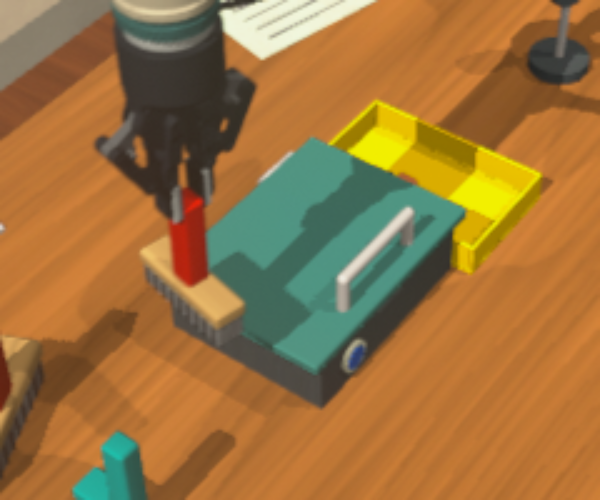

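View pics/6top.png

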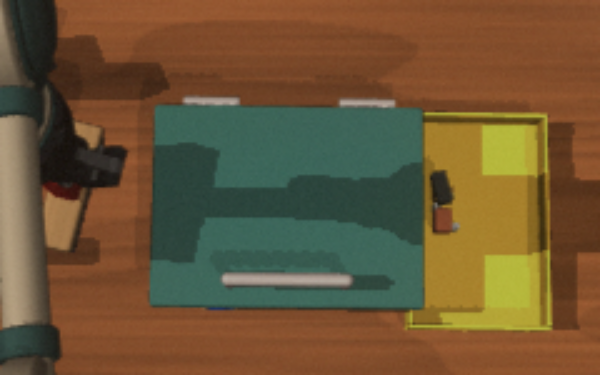

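```bash
python3 -c "
from h import *
p,d,P=grab('top')
cv2.imwrite('pics/7.png',cv2.resize(p[200:280,350:430],None,fx=7,fy=7,interpolation=cv2.INTER_CUBIC)[:,:,::-1])
np.set_printoptions(linewidth=220)
print((P[224:258,368:388,2]*1000).round().astype(int))
print((P[240,368:388,1]*1000).round().astype(int))
"
```

```text
[[-9223372036854775808                   68                    0                    4                    4                    4                    5                    5                    4                    3
                     2                    5                    2                    2                    1                    1                    7                    2                    5                    5]
 [                  72                   69                    1                    4                    3                    4                    3                    3                    4                    4
                     1                    2                    4                    5                    4                    4                    8                    2                    6                    0]
 [                  70                   71                    4                    2                    6                    5                    4                    3                    5                   -2
                    -1                
[... 12813 characters left out ...]
    4                    3                    3                    4                    4                    2]
 [                  75                   72                    4                    4                    4                    6                    6                    6                    3                    5
                     7                    3                    5                    4                    6                    8                    1                    4                    1                    5]]
[-138 -140 -151 -154 -156 -158 -160 -159 -160 -162 -165 -168 -170 -178 -179 -183 -185 -187 -190 -192]<string>:6: RuntimeWarning: invalid value encountered in cast
```

View pics/7.png

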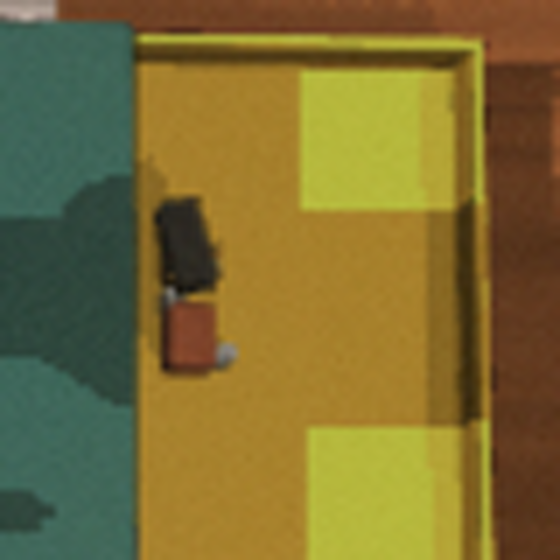

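All four are in the tray, with copper (about 371,248) resting on the angle and steel (about 376,234) on the brass. Everything is below 55 mm. Next I'll stand the brush where it was, clear of the case and tray.

Request:
servo_tool([
  [-2,-11,20,0,0,0],
  [-2,-11,50,0,0,0],
  [-2,-11,80,0,0,0],
  [-2,-11,105,0,0,0],
  [-2,-11,120,0,0,0],
  [-2,-11,127,0,0,0],
  [-2,-11,130,0,0,0],
  [-2,-11,130,0,0,0],
])

```text
clock: 10.2
position: [0.5988, 0.1523, 0.0803]
ee_rot: [-0.0, 0.993, -0.118, 0.001]
contact_force: [0.7, -0.6, -1.1]
width: 0.0198
```

```bash
python3 -c "
from h import *
to(598,155,79,-13.5)
p,d,P=grab('side')
cv2.imwrite('pics/8.png',cv2.resize(p[180:380,160:400],None,fx=2.5,fy=2.5)[:,:,::-1])
"
```

```text
t 10.2 pos [598.8 152.3  80.3] yaw -13.53 F [ 0.7 -0.6 -1.1] w 19.8 q [ 0.14  0.42  1.59 -0.    1.13  1.94]
ROW [-1.4 -2.5  1.3] [-0.01 -0.06 -0.03] len 3
```

View pics/8.png

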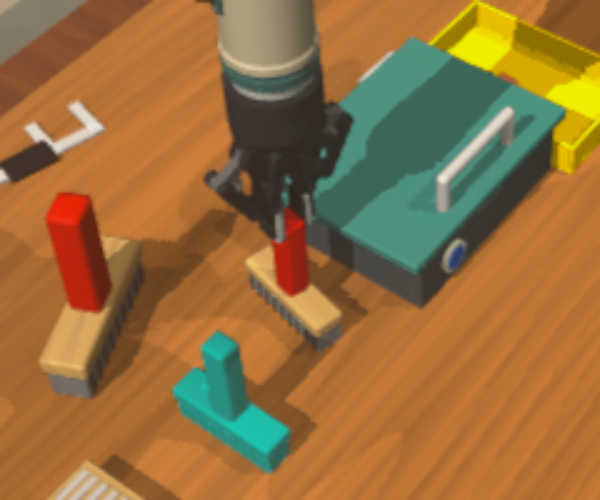

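Request:
servo_tool([
  [0,0,1,0,0,0],
  [0,0,2,0,0,0],
  [0,0,2,0,0,0],
])

```text
clock: 10.55
position: [0.5993, 0.1528, 0.0793]
ee_rot: [-0.0, 0.993, -0.117, 0.001]
contact_force: [-1.0, 0.2, 4.4]
width: 0.0197
```

Contact with the bench shows as +4.4 N. Releasing.

Request:
servo_tool([
  [0,0,0,0,0,0],
  [0,0,0,0,0,0],
  [0,0,0,0,0,0],
  [0,0,0,0,0,0],
  [0,0,0,0,0,0],
], hand=85)

```text
clock: 11.05
position: [0.5982, 0.1526, 0.0775]
ee_rot: [0.0, 0.993, -0.118, -0.0]
contact_force: [-0.5, -0.8, 0.3]
width: 0.0569
```

Request:
servo_tool([
  [0,0,-15,0,0,0],
  [0,0,-40,0,0,0],
  [0,0,-70,0,0,0],
  [0,0,-100,0,0,0],
  [0,0,-130,0,0,0],
  [0,0,-130,0,0,0],
  [0,0,-130,0,0,0],
])

```text
clock: 11.75
position: [0.5985, 0.1527, 0.2082]
ee_rot: [-0.0, 0.993, -0.118, 0.001]
contact_force: [-0.2, -0.7, -0.2]
width: 0.0571
```

```bash
python3 -c "
from h import *
to(526,-21,200,89.7)
p,d,P=grab('side')
cv2.imwrite('pics/9.png',cv2.resize(p[160:380,140:420],None,fx=2.5,fy=2.5)[:,:,::-1])
"
```

```text
t 11.75 pos [598.5 152.7 208.2] yaw -13.5 F [-0.2 -0.7 -0.2] w 57.1 q [ 0.14  0.34  1.4  -0.    1.41  1.94]
ROW [-29.9 185.8   8.1] [ 5.000e-02 -7.000e-02 -1.032e+02] len 188
```

View pics/9.png

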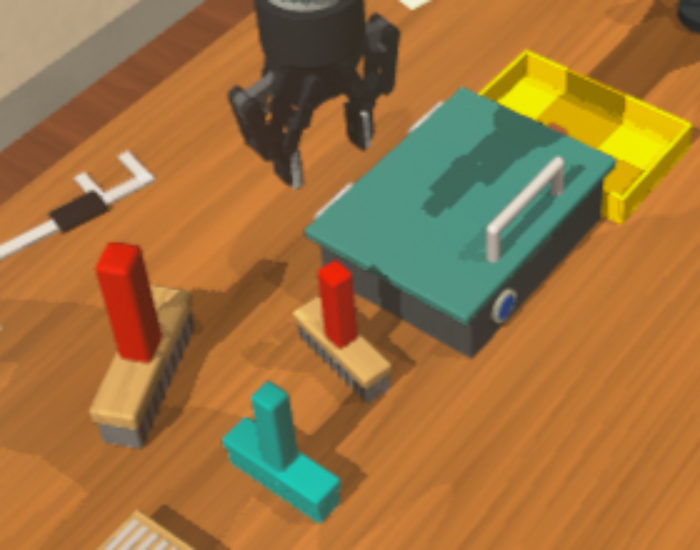

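The brush stands upright and free. Moving over the bar.

Request:
servo_tool([
  [-30,186,8,0,0,-103.2],
  [-30,186,8,0,0,-103.2],
  [-30,186,8,0,0,-103.2],
  [-30,186,8,0,0,-103.2],
  [-30,186,8,0,0,-103.2],
  [-30,186,8,0,0,-103.2],
  [-30,186,8,0,0,-103.2],
  [-30,186,8,0,0,-103.2],
])

```text
clock: 12.6
position: [0.5244, -0.0213, 0.1979]
ee_rot: [-0.001, 0.891, 0.455, -0.001]
contact_force: [0.5, 0.0, 0.1]
width: 0.0565
```

```bash
python3 -c "
from h import *
to(526,-21,160,89.7)"
```

```text
t 12.6 pos [524.4 -21.3 197.9] yaw 54.07 F [0.5 0.  0.1] w 56.5 q [-0.17  0.2   1.61 -0.    1.33  0.45]
ROW [ 1.2  1.2 37.9] [-2.100e-01  3.000e-02 -3.563e+01] len 38
```

Request:
servo_tool([
  [1,1,5,0,0,-35.6],
  [1,1,10,0,0,-35.6],
  [1,1,20,0,0,-35.6],
  [1,1,30,0,0,-35.6],
  [1,1,38,0,0,-35.6],
  [1,1,38,0,0,-35.6],
  [1,1,38,0,0,-35.6],
  [1,1,38,0,0,-35.6],
], hand=120)

```text
clock: 13.4
position: [0.5273, -0.021, 0.1619]
ee_rot: [0.0, 0.712, 0.703, 0.0]
contact_force: [-0.9, 0.1, 0.7]
width: 0.0453
```

```bash
python3 -c "
from h import *
to(526,-21,90,89.7)
p,d,P=grab('side')
cv2.imwrite('pics/10.png',cv2.resize(p[120:340,220:460],None,fx=2.5,fy=2.5)[:,:,::-1])
"
```

```text
t 13.4 pos [527.3 -21.  161.9] yaw 89.28 F [-0.9  0.1  0.7] w 45.3 q [-0.17  0.23  1.67 -0.    1.24 -0.16]
ROW [ 0.  -1.4 71.9] [ 0.03  0.01 -0.42] len 72
```

View pics/10.png

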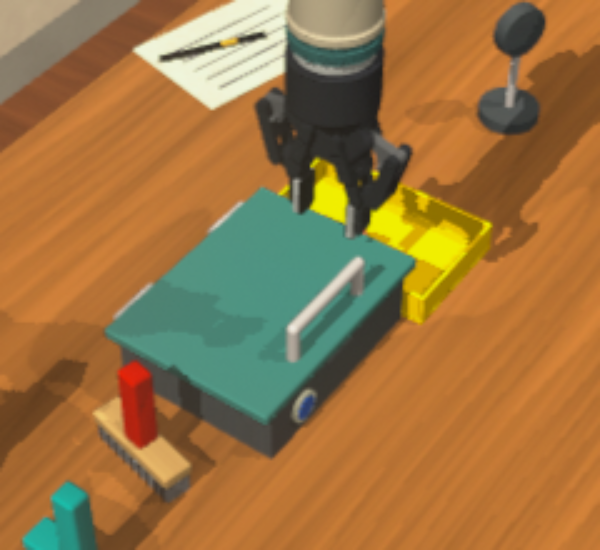

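Request:
servo_tool([
  [0,-1,15,0,0,-0.4],
  [0,-1,30,0,0,-0.4],
  [0,-1,45,0,0,-0.4],
  [0,-1,58,0,0,-0.4],
  [0,-1,68,0,0,-0.4],
  [0,-1,73,0,0,-0.4],
  [0,-1,73,0,0,-0.4],
])

```text
clock: 14.15
position: [0.5259, -0.0209, 0.0884]
ee_rot: [-0.0, 0.709, 0.706, -0.0]
contact_force: [-1.0, 0.1, 0.8]
width: 0.045
```

```bash
python3 -c "
from h import *
to(526,-21,89,89.7)
p,d,P=grab('side')
cv2.imwrite('pics/11.png',cv2.resize(p[160:320,260:440],None,fx=3.3,fy=3.3)[:,:,::-1])
"
```

```text
t 14.15 pos [525.9 -20.9  88.4] yaw 89.74 F [-1.   0.1  0.8] w 45.0 q [-0.17  0.29  1.78 -0.    1.07 -0.17]
ROW [-0.1  0.1 -0.6] [-0.04 -0.    0.04] len 1
```

View pics/11.png

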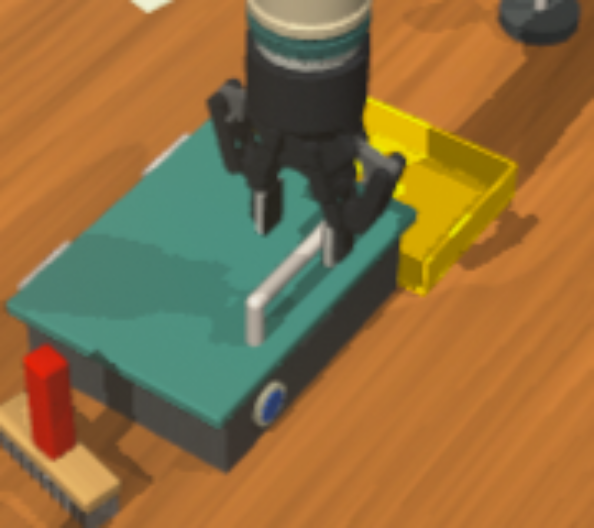

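The bar lies between the jaws. Closing.

Request:
servo_tool([
  [0,0,0,0,0,0],
  [0,0,0,0,0,0],
  [0,0,0,0,0,0],
  [0,0,0,0,0,0],
  [0,0,0,0,0,0],
  [0,0,0,0,0,0],
  [0,0,0,0,0,0],
], hand=255, grip_force=100)

```text
clock: 14.9
position: [0.5261, -0.021, 0.0887]
ee_rot: [0.0, 0.709, 0.706, -0.0]
contact_force: [1.1, 0.3, -0.2]
width: -0.0002
```

```bash
python3 -c "
from h import *
s=telemetry.get_state(); T=Rt(s); p=np.array(s['position'])*1000
print(p,s['width'],s['contact_force'])
yw=-0.35
ax=R.from_euler('z',yw,degrees=True).apply([0,1,0])
H=np.array([594,-20.5,60])+R.from_euler('z',yw,degrees=True).apply([90,0,0])
for a in [.02,.04,.06,.08,.1,.115]:
  Q=R.from_rotvec(ax*a); print(a,Q.apply([-1,0,0]).round(3),T.inv().apply(H+Q.apply(p-H)-p).round(1),np.degrees((T.inv()*Q*T).as_rotvec()).round(2))
"
```

```text
[526.0668117  -20.99426733  88.73438698] -0.00024293701903764248 [ 1.06369766  0.29631076 -0.1605852 ]
0.02 [-1.   -0.    0.02] [-0.   0.6 -3.2] [ 1.15  0.   -0.  ]
0.04 [-0.999 -0.     0.04 ] [-0.   1.3 -6.3] [ 2.29  0.   -0.  ]
0.06 [-0.998 -0.     0.06 ] [-0.   2.  -9.4] [ 3.44  0.01 -0.  ]
0.08 [-0.997 -0.     0.08 ] [ -0.    2.8 -12.5] [ 4.58  0.01 -0.  ]
0.1 [-0.995 -0.     0.1  ] [ -0.    3.7 -15.6] [ 5.73  0.01 -0.  ]
0.115 [-0.993 -0.     0.115] [ -0.    4.3 -17.9] [ 6.59  0.01 -0.  ]
```

Width is 0, so the bar is not between the pads. Looking.

```bash
python3 -c "
from h import *
p,d,P=grab('side')
cv2.imwrite('pics/12.png',cv2.resize(p[160:320,260:440],None,fx=3.3,fy=3.3,interpolation=cv2.INTER_CUBIC)[:,:,::-1])
m=(P[...,1]<.1)&(P[...,1]>-.15)&(P[...,0]<.58)&(P[...,0]>.48)
m2=m&(P[...,2]>.095)&(P[...,2]<.118)
print(m2.sum()); v,u=np.nonzero(m2)
for a,b in list(zip(v,u))[::12]: print(a,b,P[a,b].round(3),p[a,b])
"
```

```text
185
225 364 [ 0.52  -0.065  0.112] [98 93 86]
228 364 [ 0.52  -0.066  0.101] [117 111 102]
231 358 [ 0.523 -0.046  0.106] [102  96  89]
236 348 [ 0.531 -0.018  0.11 ] [101 120 109]
237 354 [ 0.519 -0.023  0.109] [123 120 111]
239 348 [ 0.523 -0.005  0.115] [200 188 175]
240 351 [ 0.521 -0.016  0.104] [140 136 125]
242 345 [0.524 0.004 0.113] [199 189 175]
243 348 [ 0.521 -0.003  0.105] [130 127 116]
245 342 [0.524 0.015 0.113] [199 188 174]
247 338 [0.529 0.024 0.112] [178 174 162]
248 342 [0.521 0.02  0.11 ] [156 147 137]
250 338 [0.524 0.031 0.111] [226 219 204]
252 335 [0.526 0.04  0.111] [195 188 175]
254 335 [0.527 0.038 0.103] [159 156 144]
256 336 [0.524 0.038 0.098] [175 165 153]
```

View pics/12.png

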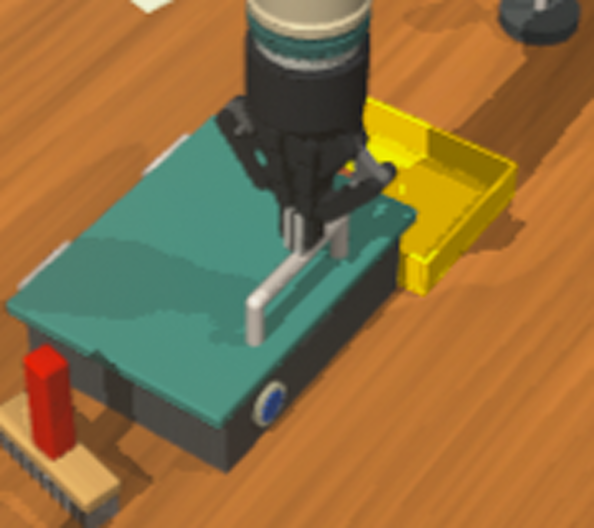

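Request:
servo_tool([
  [0,0.3,-1,0.4,0,0],
  [0,0.4,-2,0.7,0,0],
  [0,0.4,-2,0.7,0,0],
  [0,0.4,-2,0.7,0,0],
])

```text
clock: 15.35
position: [0.5266, -0.021, 0.0907]
ee_rot: [-0.004, 0.709, 0.706, -0.004]
contact_force: [-0.1, 0.5, -0.4]
width: 0.0
```

```bash
python3 -c "
from h import *
to(526,-21,89,89.7)
p,d,P=grab('top')
cv2.imwrite('pics/13.png',cv2.resize(p[190:300,240:400],None,fx=4,fy=4,interpolation=cv2.INTER_CUBIC)[:,:,::-1])
"
```

```text
t 15.35 pos [526.6 -21.   90.7] yaw 89.76 F [-0.1  0.5 -0.4] w 0.0 q [-0.17  0.3   1.77 -0.    1.09 -0.16]
ROW [-0.  -0.6  1.7] [-0.7   0.01  0.06] len 2
```

View pics/13.png

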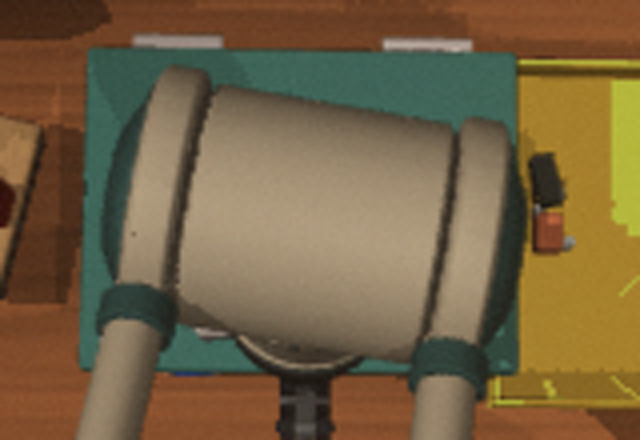

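```bash
cat >> h.py <<'E'
def proj(n,X):
    m=cams.camera_model(n);K=np.array(m["camera_matrix"]);q=np.array(m["rotation"])
    Rm=R.from_quat([q[1],q[2],q[3],q[0]]).as_matrix()
    c=(np.atleast_2d(X)-np.array(m["origin"]))@Rm
    return np.stack([K[0,0]*c[:,0]/-c[:,2]+K[0,2],-K[1,1]*c[:,1]/-c[:,2]+K[1,2]],-1) if False else np.stack([K[0,0]*c[:,0]/-c[:,2]+K[0,2],K[1,1]*(-c[:,1])/-c[:,2]+K[1,2]],-1)
E
python3 -c "
from h import *
s=telemetry.get_state();tcp=np.array(s['position'])
p,d,P=grab('side')
b=p[190:290,290:400].copy()
im=cv2.resize(b,None,fx=7,fy=7,interpolation=cv2.INTER_CUBIC)[:,:,::-1].copy()
def mk(X,c):
    for u,v in proj('side',X): cv2.circle(im,(int((u-290+.5)*7),int((v-190+.5)*7)),5,c,2)
mk(tcp,(0,0,255)); mk([tcp+[0,0,.019]],(0,255,255)); mk([[.526,-.071,.107],[.526,-.021,.107],[.526,.029,.107]],(255,0,0))
# same with y +5mm cam bias
cv2.imwrite('pics/14.png',im)
print((P[225:262:2,335:365:2,0]*1000).round()[:, :])
"
```

```text
[[595. 594. 590. 586. 582. 532. 529. 523. 519. 514. 513. 501. 497. 492.
  522.]
 [594. 589. 584. 581. 576. 533. 528. 524. 519. 515. 514. 513. 524. 522.
  520.]
 [588. 585. 581. 576. 575. 531. 529. 523. 519. 516. 511. 512. 523. 520.
  522.]
 [585. 582. 578. 574. 568. 532. 527. 523. 520. 515. 516. 523. 521. 526.
  519.]
 [583. 578. 572. 570. 568. 532. 528. 520. 520. 514. 524. 520. 537. 522.
  521.]
 [578. 576. 571. 566. 561. 559. 555. 522. 520. 523. 521. 537. 534. 523.
  521.]
 [574. 570. 569. 565. 558. 554. 531. 527. 523. 520. 535. 534. 528. 524.
  519.]
 [571. 567. 561. 560. 556. 530. 528. 523. 520. 538. 534. 529. 526. 522.
  518.]
 [569. 564. 561. 554. 531. 525. 525. 521. 536. 534. 531. 527. 522. 518.
  516.]
 [565. 559. 554. 532. 526. 525. 522. 537. 532. 530. 528. 524. 518. 516.
  512.]
 [556. 556. 530. 526. 524. 523. 538. 533. 531. 527. 523. 520. 514. 513.
  508.]
 [556. 553. 527. 524. 523. 537. 533. 530. 527. 522. 519. 516. 511. 510.
  505.]
 [552. 526. 524. 520. 539. 535. 531. 528. 522. 518. 518. 512. 509. 505.
  502.]
 [529. 525. 523. 539. 536. 532. 528. 524. 520. 516. 514. 507. 505. 505.
  508.]
 [526. 522. 519. 534. 531. 528. 523. 521. 516. 512. 511. 507. 504. 510.
  508.]
 [527. 522. 520. 530. 527. 524. 520. 515. 514. 509. 506. 504. 510. 506.
  509.]
 [525. 522. 521. 528. 525. 521. 518. 512. 510. 507. 503. 511. 508. 509.
  508.]
 [525. 523. 522. 523. 520. 517. 516. 510. 507. 506. 512. 510. 509. 509.
  508.]
 [526. 524. 521. 522. 519. 512. 510. 506. 504. 511. 509. 509. 509. 509.
  511.]]
```

View pics/14.png

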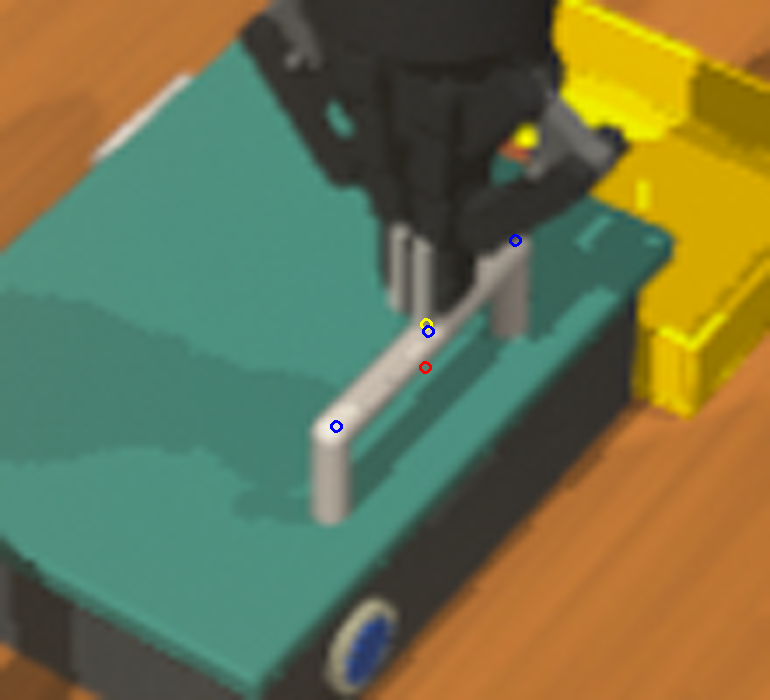

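```bash
python3 -c "
from h import *
np.set_printoptions(linewidth=220,suppress=True)
p,d,P=grab('side')
for r in range(221,238,2): print(r,[tuple((P[r,c]*1000).round().astype(int).tolist()) for c in range(345,356,2)])
"
```

```text
221 [(531, -5, 165), (532, -14, 157), (523, -8, 166), (517, -7, 171), (511, -4, 176), (513, -15, 167)]
223 [(534, -9, 154), (529, -9, 157), (523, -8, 161), (517, -7, 165), (511, -5, 170), (509, -9, 167)]
225 [(533, -9, 148), (528, -8, 152), (523, -9, 154), (521, -14, 151), (517, -14, 154), (512, -15, 155)]
227 [(535, -11, 140), (527, -7, 148), (522, -7, 150), (520, -12, 148), (515, -12, 150), (512, -14, 150)]
229 [(533, -8, 138), (528, -8, 140), (524, -10, 141), (520, -13, 141), (516, -13, 143), (511, -14, 145)]
231 [(533, -8, 131), (528, -10, 133), (524, -10, 135), (521, -13, 134), (517, -16, 134), (516, -22, 130)]
233 [(533, -9, 125), (528, -10, 127), (523, -10, 129), (520, -13, 129), (515, -13, 132), (522, -32, 112)]
235 [(558, -47, 73), (556, -52, 70), (522, -8, 126), (520, -13, 123), (522, -24, 113), (521, -31, 107)]
237 [(556, -44, 70), (530, -12, 112), (528, -17, 109), (524, -20, 109), (521, -23, 108), (538, -57, 70)]
```

The fingertips are really about 30 mm above the reported TCP: the cameras put the shut tips at z≈123 and the report says 91. They closed just above the bar. I'll open and go down in guarded steps, judging depth by the camera.

Request:
servo_tool([
  [0,0,-5,-0.7,0,0],
  [0,0,-5,-0.7,0,0],
  [0,0,-5,-0.7,0,0],
  [0,0,-5,-0.7,0,0],
], hand=120)

```text
clock: 15.9
position: [0.5265, -0.021, 0.0959]
ee_rot: [0.0, 0.709, 0.706, 0.0]
contact_force: [0.2, -0.4, -0.4]
width: 0.0453
```

Request:
servo_tool([
  [0,0,5,0,0,0],
  [0,0,10,0,0,0],
  [0,0,15,0,0,0],
  [0,0,20,0,0,0],
  [0,0,23,0,0,0],
  [0,0,25,0,0,0],
  [0,0,25,0,0,0],
])

```text
clock: 16.6
position: [0.5264, -0.0209, 0.0704]
ee_rot: [-0.0, 0.709, 0.706, -0.0]
contact_force: [-0.1, 0.2, -0.4]
width: 0.0454
```

```bash
python3 -c "
from h import *
to(525.5,-21,60,89.7)
p,d,P=grab('side')
cv2.imwrite('pics/15.png',cv2.resize(p[190:290,290:400],None,fx=7,fy=7,interpolation=cv2.INTER_CUBIC)[:,:,::-1])
m=(P[...,1]<.02)&(P[...,1]>-.06)&(P[...,2]>.078)&(p.max(-1)<90)&(P[...,2]<.2)&(P[...,0]>.47)&(P[...,0]<.58)
v,u=np.nonzero(m)
for s_ in (P[...,0]<.52),(P[...,0]>.53):
  q=P[m&s_]; print(len(q),np.percentile(q[:,2],[0,1,3,5,10])*1000,np.median(q[q[:,2]<np.percentile(q[:,2],8)],0)*1000)
"
```

```text
t 16.6 pos [526.4 -20.9  70.4] yaw 89.76 F [-0.1  0.2 -0.4] w 45.4 q [-0.17  0.31  1.8  -0.    1.02 -0.17]
ROW [-0.1 -0.9 10.4] [-0.03 -0.    0.06] len 10
394 [110.81936246 112.76825793 116.16646815 120.45054117 131.27291106] [491.80267996 -14.63949843 116.94726738]
387 [ 98.01626293 103.91948605 108.62035839 113.15579984 122.95255364] [548.75377343 -19.79287732 109.7473417 ]
```

View pics/15.png

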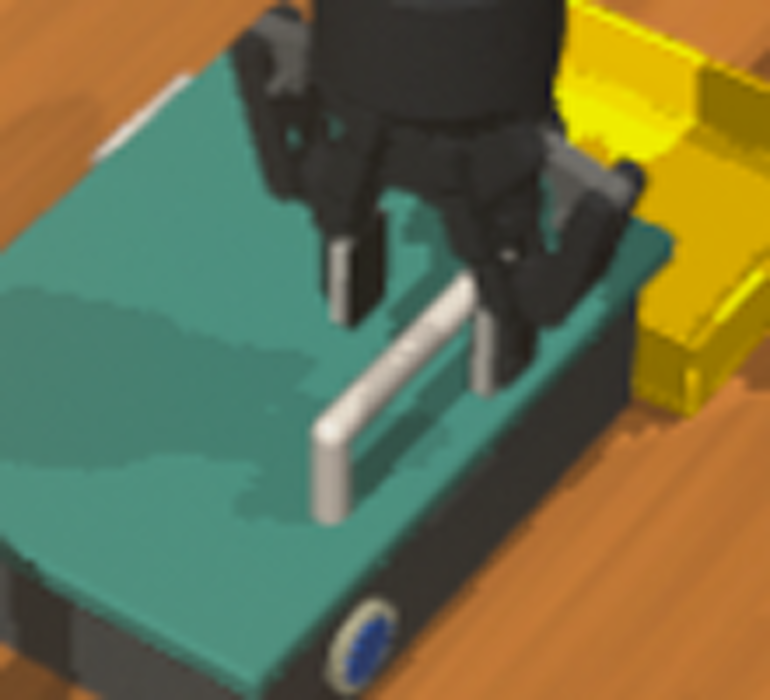

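Request:
servo_tool([
  [0,-0.5,4,0,0,0],
  [0,-0.5,8,0,0,0],
  [0,-0.5,12,0,0,0],
  [0,-0.5,14,0,0,0],
  [0,-0.5,14,0,0,0],
])

```text
clock: 17.15
position: [0.5257, -0.0209, 0.0563]
ee_rot: [-0.0, 0.709, 0.706, -0.0]
contact_force: [0.4, -0.0, 0.2]
width: 0.0448
```

Request:
servo_tool([
  [0,0,0,0,0,0],
  [0,0,0,0,0,0],
  [0,0,0,0,0,0],
  [0,0,0,0,0,0],
  [0,0,0,0,0,0],
  [0,0,0,0,0,0],
  [0,0,0,0,0,0],
], hand=255, grip_force=100)

```text
clock: 17.85
position: [0.5265, -0.021, 0.057]
ee_rot: [0.0, 0.709, 0.706, 0.0]
contact_force: [1.2, 0.3, 0.8]
width: 0.0091
```

```bash
python3 -c "
from h import *
to(525.5,-21,60,89.7)
p,d,P=grab('side')
cv2.imwrite('pics/16.png',cv2.resize(p[190:290,290:400],None,fx=7,fy=7,interpolation=cv2.INTER_CUBIC)[:,:,::-1])
"
```

```text
t 17.85 pos [526.5 -21.   57. ] yaw 89.75 F [1.2 0.3 0.8] w 9.1 q [-0.17  0.33  1.82  0.    0.99 -0.17]
ROW [-0. -1. -3.] [0.06 0.01 0.05] len 3
```

View pics/16.png

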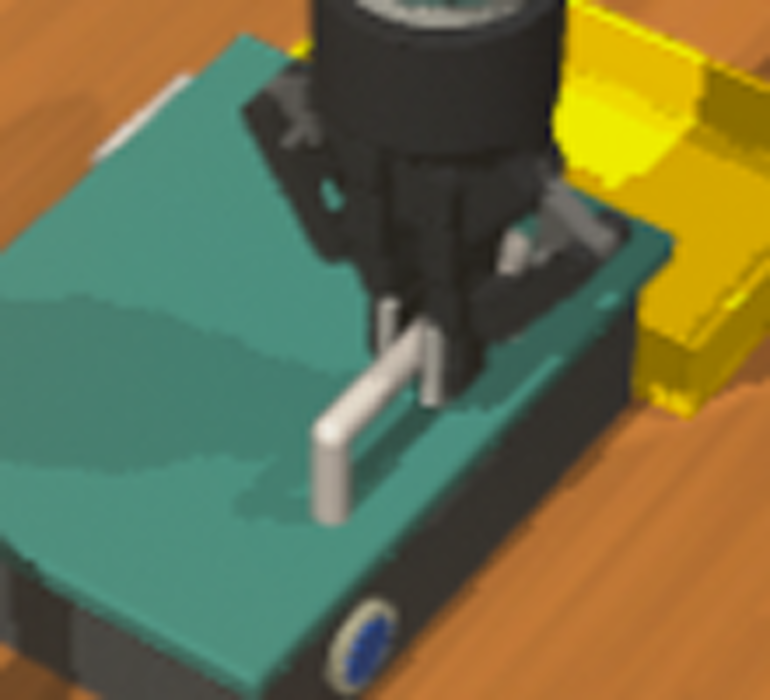

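Request:
servo_tool([
  [0,0.5,-1.6,0,0,0],
  [0,1.0,-3.1,0,0,0],
  [0,1.5,-4.7,0,0,0],
  [0,2.0,-6.3,0,0,0],
  [0,2.0,-6.3,0,0,0],
  [0,2.0,-6.3,0,0,0],
])

```text
clock: 18.5
position: [0.5272, -0.021, 0.0601]
ee_rot: [-0.001, 0.709, 0.706, -0.001]
contact_force: [6.7, -0.7, -18.7]
width: 0.0092
```

```bash
python3 -c "
from h import *
to(525.5,-21,60,89.7)
p,d,P=grab('side')
cv2.imwrite('pics/17.png',cv2.resize(p[190:290,290:400],None,fx=7,fy=7,interpolation=cv2.INTER_CUBIC)[:,:,::-1])
"
```

```text
t 18.5 pos [527.2 -21.   60.1] yaw 89.75 F [  6.7  -0.7 -18.7] w 9.2 q [-0.17  0.33  1.81 -0.    1.   -0.17]
ROW [-0.  -1.7  0.1] [-0.18 -0.01  0.05] len 2
```

View pics/17.png

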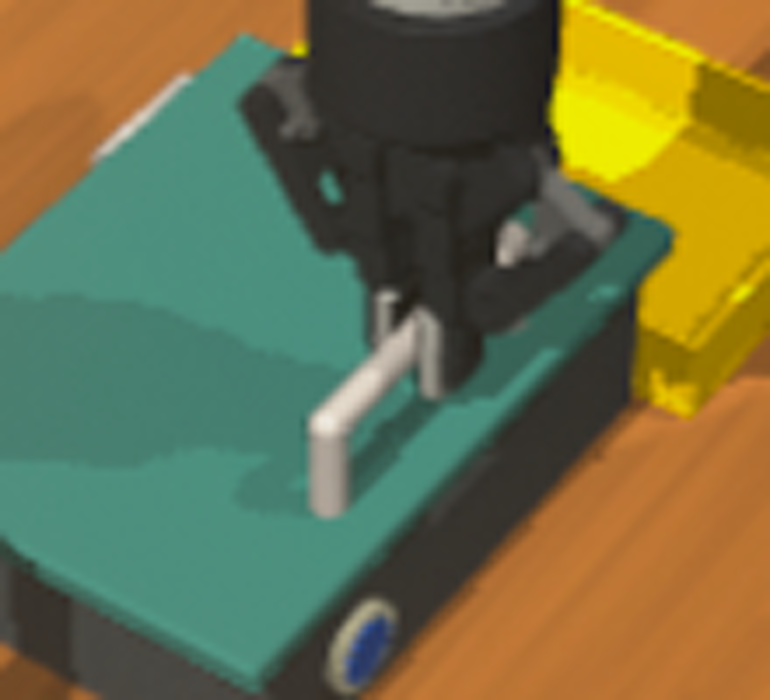

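The grip holds: the wrist reads -18.7 N and the lid is starting to lift. The arm gives about 3 mm, so I'll continue slowly.

Request:
servo_tool([
  [0,0.5,-1.5,0,0,0],
  [0,1.0,-3.0,0,0,0],
  [0,1.6,-4.5,0,0,0],
  [0,2.2,-6.0,0,0,0],
  [0,2.8,-7.5,0,0,0],
  [0,3.2,-8.5,0,0,0],
  [0,3.2,-8.5,0,0,0],
])

```text
clock: 19.25
position: [0.5315, -0.0211, 0.0715]
ee_rot: [0.0, 0.709, 0.706, 0.0]
contact_force: [5.4, -0.6, -9.3]
width: 0.0089
```

```bash
python3 -c "
from h import *
to(525.5,-21,60,89.7)
p,d,P=grab('side')
cv2.imwrite('pics/18.png',cv2.resize(p[170:290,230:400],None,fx=4.5,fy=4.5,interpolation=cv2.INTER_CUBIC)[:,:,::-1])
m=(p[...,1]>p[...,0]*1.3)&(P[...,0]>.49)&(P[...,0]<.7)&(P[...,1]>-.14)&(P[...,1]<.11)&(P[...,2]>.055)&(P[...,2]<.13)
q=P[m]; 
for i in range(3):
  A=np.c_[q[:,:2],np.ones(len(q))]; c=np.linalg.lstsq(A,q[:,2],rcond=None)[0]; r=q[:,2]-A@c; q=q[abs(r)<.006]
print(len(q),'slope x',c[0],'y',c[1],'z at front',c@[.504,-.02,1],'z hinge',c@[.684,-.02,1])
"
```

```text
t 19.25 pos [531.5 -21.1  71.5] yaw 89.76 F [ 5.4 -0.6 -9.3] w 8.9 q [-0.17  0.32  1.79 -0.    1.03 -0.17]
ROW [ 0.  -6.  11.5] [0.02 0.01 0.06] len 13
4272 slope x -0.09314863283322641 y 0.0017906116221240997 z at front 0.08724899267167616 z hinge 0.0704822387616954
```

View pics/18.png

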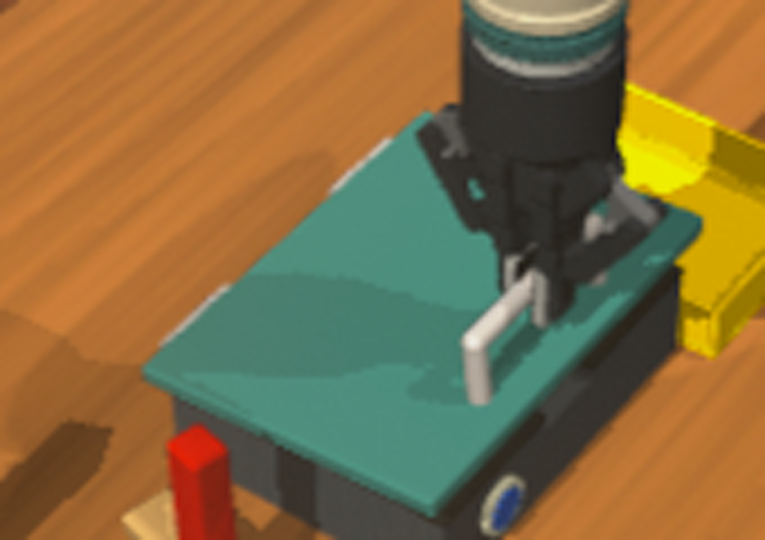

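Request:
servo_tool([
  [0,0.5,-1.2,0,0,0],
  [0,0.9,-2.5,0,0,0],
  [0,0.9,-2.5,0,0,0],
  [0,0.9,-2.5,0,0,0],
  [0,0.9,-2.5,0,0,0],
  [0,0.9,-2.5,0,0,0],
  [0,0.9,-2.5,0,0,0],
  [0,0.9,-2.5,0,0,0],
])

```text
clock: 20.1
position: [0.5325, -0.0211, 0.0739]
ee_rot: [0.0, 0.709, 0.706, 0.0]
contact_force: [5.3, -0.8, -9.1]
width: 0.0089
```

```bash
cat > chk.py <<'E'
from h import *
import sys
to(525.5,-21,60,89.7)
p,d,P=grab('side','pics/%s_side.png'%sys.argv[1])
m=(p[...,1]>p[...,0]*1.3)&(P[...,0]>.49)&(P[...,0]<.7)&(P[...,1]>-.14)&(P[...,1]<.11)&(P[...,2]>.055)&(P[...,2]<.13)
q=P[m]; 
for i in range(3):
  A=np.c_[q[:,:2],np.ones(len(q))]; c=np.linalg.lstsq(A,q[:,2],rcond=None)[0]; r=q[:,2]-A@c; q=q[abs(r)<.006]
print(len(q),'angle',-c[0])
p,d,P=grab('top','pics/%s_top.png'%sys.argv[1])
k=(P[...,2]>.0115)&(P[...,2]<.066)&(P[...,1]<-.145)&(P[...,1]>-.255)&(P[...,0]<.68)&(P[...,0]>.495)
n,l,st,c=cv2.connectedComponentsWithStats(k.astype(np.uint8))
for i in range(1,n):
    if st[i,4]>15: print(st[i],rect(P,l==i,.0,.2))
bm=np.zeros((480,640),bool);bm[215:270,222:255]=1
print('stock',rect(P,bm,.028,.042),'handle',rect(P,bm,.112,.126))
E
python3 chk.py 19
```

```text
t 20.1 pos [532.5 -21.1  73.9] yaw 89.76 F [ 5.3 -0.8 -9.1] w 8.9 q [-0.17  0.32  1.79 -0.    1.04 -0.17]
ROW [ 0.  -7.  13.9] [0.03 0.01 0.06] len 16
4240 angle 0.10889239062684428
[372 228  12  26 199] (199, array([ 603.4, -165.5]), array([58.2, 24.7]), 0.83, array([ 602.1, -161. ,   39.9]), array([20.6, 39.9, 51. ]))
stock (474, array([599.7, 152.9]), array([ 30.8, 103.4]), 76.28, array([588.5, 150.9,  35.6]), array([32. , 35.6, 38.6])) handle (122, array([599.8, 152.9]), array([22.5, 24. ]), 75.56, array([599. , 152.4, 119.1]), array([115. , 119.1, 121.9]))
```

View pics/19_side.png

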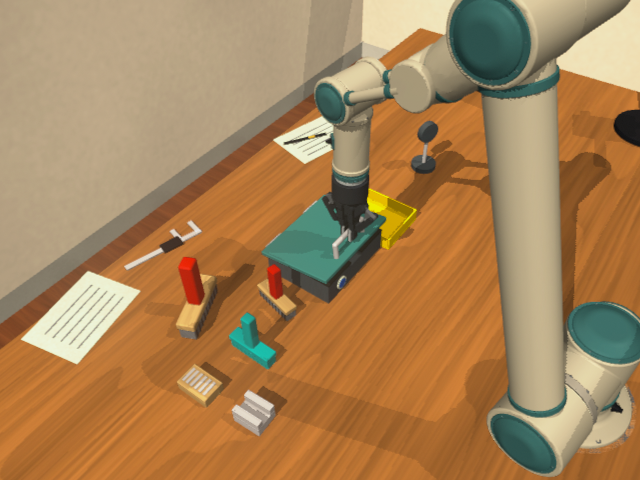

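View pics/19_top.png

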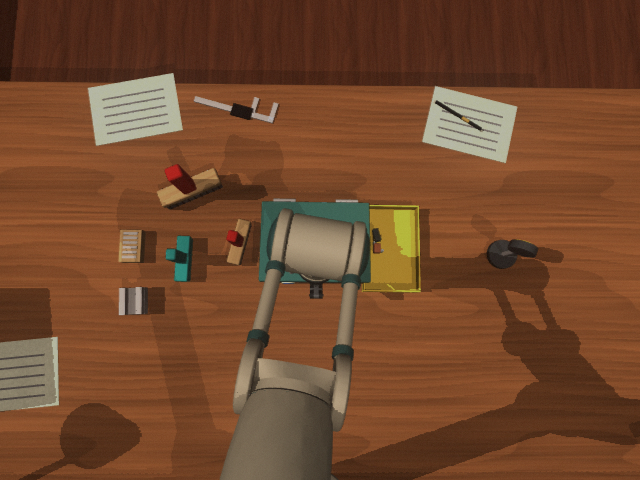

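The lid is still at 0.109 rad, the brush stands upright, and the offcut pile and bystanders have not moved. Handing in.

```bash
python3 -c "
from rig import sign_off
print(sign_off())"
```

```text
the job is handed in; nothing more can be done
None
```

The job is handed in. The offcuts are in the tray, the brush stands on the bench, and the gripper is holding the lid about 2 cm open. It took about 20 s of the 64 s allowed, and no verdict was reported.

**What I did:**
- I swept the four offcuts off the shut lid into the tray with the small red brush, in one pass.
- I stood the brush back where it had been, clear of the tray.
- I gripped the bar and pulled until the seal let go, at about 19 N on the wrist.

**Last checks:**
- **Lid:** the fitted lid angle was 0.109 rad, about 20 mm at the front edge. The bar read 8.9 mm between the pads, with about 9 N on the wrist.
- **Brush:** it stands upright on the bench, about 28 cm from the tray's near wall.
- **Offcuts:** the pile in the tray tops out at about 51 mm and did not move while the lid opened. Copper rests on the angle and steel on the brass.
- **Bystanders:** the dial gauge, vee block and gauge-block box look unmoved in the pictures.

**What failed or disagreed:**
- **First grasp of the bar:** it closed on air. The cameras put the fingertips about 30 mm higher than the reported tool position, so I opened, went lower by the camera and gripped again. I don't know the cause.
- **Side camera:** it read about 5 mm too far in +y, so I used the top camera for positions.
- **Brass:** it was almost hidden in the last pictures. I take it to be in the tray because the steel sits at the right height to be resting on it.

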